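# Charge the ink-mixing pot and snap its lid on

### The arm

A 6-joint arm with a two-finger parallel gripper is mounted at the origin on the work surface. World frame = base frame: x ahead of the robot, y to its left, z up, the work surface at z = 0. Lengths are in mm, angles in degrees, forces in N, time in s.
With the tool pointing down it reaches from about 300 to 850 mm from the base axis. Payload 4.2 kg.
Tool frame: the origin (TCP) lies on the centre line of the jaws, within the pads' length; the fingertips stand 14 mm ahead of it and the grasp point (between the pads) lies 5 mm behind it; x points along the fingers, y is the direction in which the jaws open and shut, and the axes are right-handed (so a half turn about x gives the same grasp; the last joint's range is limited). The gripper opens to 91 mm and grips with 3 to 60 N. Pads are 32 mm wide; open, the fingers measure 118 mm over their backs; the gripper's body (76 mm by 178 mm) begins 60 mm behind the grasp point.
Start: joints at [76.089, 18.312, 89.639, -0, 72.044, -1.146], TCP at [127.053, 560.802, 227.976] pointing down, gripper open.
Joint ranges: [-177.97, 177.97], [-48.28, 115.42], [12.27, 149.76], [-77.06, 257.06], [2.81, 150.46], [-146.56, 146.56]. Speed limits (degrees/s): [147.25, 147.25, 180, 180, 180, 180].

### API

Orientations are given as [roll, pitch, yaw] about the fixed x, y, z axes, in that order (R = Rz(yaw) Ry(pitch) Rx(roll)).
In Python, from workcell import readout, optics, env gives the robot as it stands.
- The arm moves only by the shell command python3 -m creep 'ROWS' [OPENING] [FORCE]. ROWS is JSON, a list of rows, each an object with "translation": the shift along the world's x, y, z in cm, a list of three; "delta_rot": the turn, a rotation vector about the world's x, y, z in rad, a list of three. In form: [{"translation": [dx, dy, dz], "delta_rot": [rx, ry, rz]}, ...]. A call has 1 to 5 rows; each row shifts and turns the commanded pose from where the row before left it; what a row does not reach is not made up. A row lasts 1/12 s, in which the tool goes at most 41.7 mm and 7.16 degrees, less where a joint would pass 70% of its speed; a pose out of reach is approached as far as the arm can. A call with a gripper value outside its range is refused whole. OPENING is the gripper's target within -1 to 1 (fully open at 1, half-way at 0, shut at -1), set as the call begins (- or left out, the last holds). The fingers move at their own pace and stop on an object; FORCE is the grip in N (left out, the last holds). Time passes only in rows, so rows that do not move let the fingers close. It gives the time, the measured TCP pose, the force and the opening at its end, in the units of the state.
- readout.state(): the state, without advancing time (a new reading comes with each control period).
- optics.grab_frame(name): name is "scene" or "side" or "wrist"; returns (picture, depth): 420x560x3 uint8, red, green, blue; 420x560 float32, mm along the optical axis (not along the pixel's ray), 0 where there is no reading.
- optics.camera_params(name): a dict with "mtx" (3x3 intrinsics, pixels), "R" (3x3) and "t" (3): a world point X has camera coordinates R X + t. Camera axes: x right, y down, z forward; pixel columns grow to the right and rows downward; lengths in mm; the calibration is good to about 2 mm. A picture is of the moment at which its call begins: read the wrist's pose just before it. camera_params takes no time and is no camera call; for the wrist camera it gives the pose at the moment of the call.
- env.job_done(): hands the job in, once; it reports no verdict.
The state is a dict: "time_s": time; "qpos": joint angles; "qvel": joint speeds; "effort": joint torques, N m; "ee_pos": TCP position; "ee_rot": TCP orientation; "force": force on the tool from outside, world axes, zero at the start; "torque": the same for the moment, N m; "gripper_width": finger opening in mm.
Only numpy, scipy, OpenCV 4.12 (cv2) and the standard library are available. Lean on these libraries where they do the work, as an engineer would, in place of code of your own. Each camera call takes 0.05 s, during which the arm holds its last target.

### The job

Lower the orange mixing ball gently to the bottom of the open pot (do not drop it in) and let go of it, then put the blue lid on the pot and press it past its click until it is fully home and flush all round. Keep pressing after the click: your program finishes while still holding the lid down, with the sprung pot pushed fully down on its nest. Leave everything else on the bench where it is.

Things in the scene. Friction and masses are not known exactly. Their poses are not given: they have to be found in the camera images.
- ball_center (a point): centre of the mixing ball: hard orange ball, 36 mm diameter, about 70 g, loose on a thin black tubular stand (27 mm diameter, 26 mm high, fixed); the ball's centre is 41 mm above the bench
- pot_floor (a point): centre of the pot's flat inner floor, z up. Open aluminium pot with a blue band, 104 mm outside, 96 mm inside diameter (wall 4 mm), 62 mm deep inside; it stands on a square grey nest plate 150 mm wide, 12 mm thick, the rim 86 mm above the bench. Four brass spring catch balls stand out 5 mm from its outside wall, 12 mm below the rim
- pot_rim (a point): centre of the pot's mouth, at rim height, z up; goes down with the pot. The lid goes on at any turn. Its lip meets the catches when the disc is still 11 mm above the rim; a push of 10 to 15 N takes it past them with a click (the force drops), then it goes down until the disc lies on the rim, the knob point 27 mm above this point; the pot meanwhile sinks 6 mm under the push
- pot (a joint): how far the pot is pressed down on its springs into the nest, m: 0 = up (at rest), 0.006 = fully down on its stop. It starts down under a push of about 2 N and reaches the stop at about 7 N; it springs back up when not pressed
- lid_knob (a point): grip point on the axis of the knob of the loose blue lid (110 g), z up. Lid: 121 mm disc, 5 mm thick, skirt hanging 22 mm below it (standing on the bench), white upright knob 25 mm in diameter rising 36 mm above the disc. This point is 22 mm above the disc's top, 27 mm above its underside, 49 mm above the skirt's foot. The skirt's inner lip is 109 mm in diameter (2.5 mm free all round the pot)
- ink_a: bystander: green ink bottle, 48 mm diameter, 110 mm high; origin under its centre
- ink_b: bystander: red ink bottle, 48 mm diameter, 110 mm high; origin under its centre
- jar: bystander: amber jar with a steel cap, 56 mm diameter, 50 mm high; origin under its centre
- tape: bystander: roll of yellow tape, 72 mm diameter, 25 mm high; origin under its centre
- spatula: bystander: spatula lying flat, 180 mm long; origin near its middle, x axis along it
- driver: bystander: screwdriver lying flat, 160 mm long; origin near its middle, x axis along it
- pad: bystander: black rubber block, 45 x 40 x 30 mm; origin under its centre
Not all that is in view belongs to the job. Of the things like the part that bears ball_center, leave any that is green, turquoise or yellow; of the rest the larger one is meant.

How it is judged:
By the outcome, as a careful person would: the job done as asked, in the order asked, and still so for the second after the job is handed in, while the arm keeps its last pose, push and grip.
It also fails if it takes over 64 s, if anything falls off the work surface, if the arm or the gripper's body presses on something with over 40 N, if the wrist force passes 120 N, or if a joint passes its speed limit or range.

## Working session

There is one attempt and no reset: what is moved stays moved. The work goes in short steps, Python scripts to look and compute and a shell command to move; the robot and the scene stay as the last step left them, time stands still between calls to the robot, and variables do not carry over. Pictures are saved under pics/ and viewed, and the job is handed in when it is done.

```bash
ls; mkdir -p pics
python3 - <<'E'
from workcell import readout, optics
import cv2,numpy as np
s=readout.state();print(s)
for n in ["scene","side","wrist"]:
    p,d=optics.grab_frame(n);cv2.imwrite(f"pics/{n}0.png",p[:,:,::-1]);np.savez(f"{n}0.npz",p=p,d=d,**optics.camera_params(n))
    c=optics.camera_params(n);print(n,c["mtx"],(-c["R"].T@c["t"]).round(),c["R"].round(2))
E
```

```text
pics
{'time_s': 0.0, 'qpos': array([ 7.60891396e+01,  1.83502116e+01,  8.97067279e+01,  2.39076695e-03,
        7.20462982e+01, -1.14376467e+00]), 'qvel': array([ 0.03991332,  0.13779737,  0.07984179,  0.03600519, -0.03050799,
        0.02878348]), 'effort': array([-4.44560046e-04, -4.12471139e+01, -2.31980360e+01,  7.26084178e-02,
        4.57628758e-02, -1.62948372e-04]), 'ee_pos': array([126.91389881, 560.30638833, 227.13243739]), 'ee_rot': array([ -92.40506103,   89.8967372 , -105.17289576]), 'force': array([ 0.5459415 , -0.06281982, -0.10298966]), 'torque': array([-0.00459915, -0.05765833,  0.00788726]), 'gripper_width': 91.430520824848}
scene [[427.42118005   0.         279.04832429]
 [  0.         427.42118005 206.14178462]
 [  0.           0.           1.        ]] [1146.   90.  662.] [[-0.16  0.99  0.01]
 [ 0.7   0.12 -0.7 ]
 [-0.69 -0.11 -0.72]]
side [[438.51748532   0.         283.9995379 ]
 [  0.         438.51748532 205.44620611]
 [  0.           0.           1.        ]] [437. 617. 652.] [[-0.97 -0.22  0.  ]
 [-0.16  0.68 -0.72]
 [ 0.16 -0.7  -0.7 ]]
wrist [[338.40899489   0.         284.53554431]
 [  0.         338.40899489 211.1864555 ]
 [  0.           0.           1.        ]] [ 54. 576. 384.] [[ 0.22  0.98 -0.  ]
 [ 0.94 -0.21  0.27]
 [ 0.26 -0.06 -0.96]]
```

View pics/scene0.png

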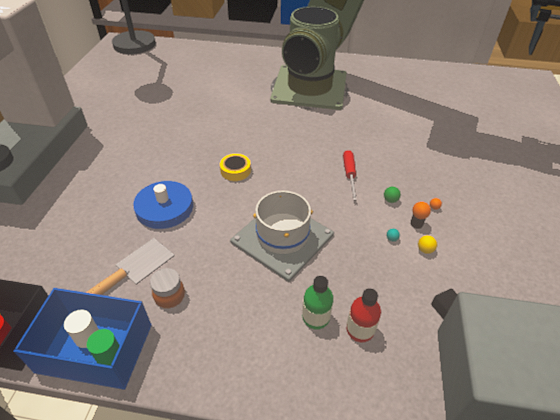

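View pics/side0.png

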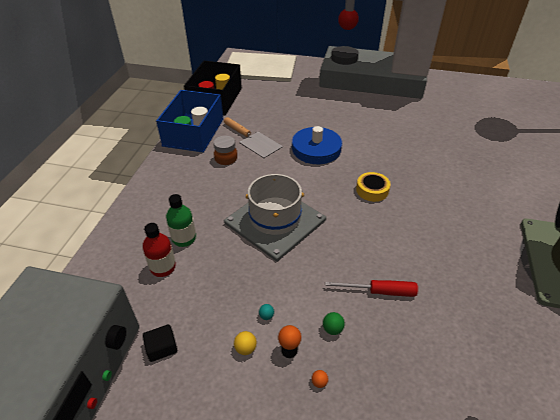

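View pics/wrist0.png

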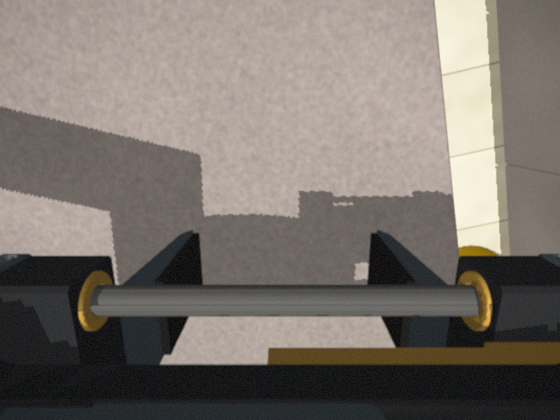

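Candidates for the ball (scene / side pixels): large orange on a black stand (421,211)/(290,338), small orange (436,204)/(320,379), green (392,194)/(334,323), turquoise (393,234)/(266,312) and yellow (427,244)/(246,344). I choose the large orange one at (421,211). Next I measure the positions and check the choice in a crop.

```bash
cat > h.py <<'E'
import numpy as np,cv2
def L(n): return dict(np.load(n+"0.npz"))
def ray(f,u,v):
    o=-f['R'].T@f['t']; d=f['R'].T@np.linalg.inv(f['mtx'])@np.array([u,v,1.]); return o,d/np.linalg.norm(d)
def plane(f,u,v,z):
    o,d=ray(f,u,v); return o+d*(z-o[2])/d[2]
def tri(obs):
    A=0;b=0
    for f,u,v in obs:
        o,d=ray(f,u,v);P=np.eye(3)-np.outer(d,d);A=A+P;b=b+P@o
    x=np.linalg.solve(A,b)
    r=[np.linalg.norm((np.eye(3)-np.outer(ray(f,u,v)[1],ray(f,u,v)[1]))@(x-ray(f,u,v)[0])) for f,u,v in obs]
    return x,max(r)
def pts(f):
    h,w=f['d'].shape;u,v=np.meshgrid(np.arange(w),np.arange(h))
    c=np.stack([(u-f['mtx'][0,2])/f['mtx'][0,0],(v-f['mtx'][1,2])/f['mtx'][1,1],np.ones_like(u)],-1)*f['d'][...,None]
    return (c-f['t'])@f['R']
def blob(f,seed,lo,hi,r=25):
    hsv=cv2.cvtColor(f['p'],cv2.COLOR_RGB2HSV);m=cv2.inRange(hsv,lo,hi)
    n,lab,st,c=cv2.connectedComponentsWithStats(m)
    k=[i for i in range(1,n) if np.hypot(*(c[i]-seed))<r]
    k=max(k,key=lambda i:st[i,4]); return lab==k,c[k],st[k]
E
python3 - <<'E'
from h import *
S=L("scene");D=L("side")
for nm,a,b,lo,hi in [("big",(421,211),(290,338),(3,150,90),(14,255,255)),("small",(436,204),(320,379),(3,150,90),(14,255,255)),("green",(392,194),(334,323),(50,100,30),(75,255,255)),("turq",(393,234),(266,312),(80,100,30),(98,255,255)),("yel",(427,244),(246,344),(18,120,80),(32,255,255)),
 ("knob",(161,193),(318,134),(0,0,150),(180,50,255))]:
    try:
        r=[];o=[]
        for f,s in((S,a),(D,b)):
            m,c,st=blob(f,s,lo,hi,9);(x,y),R=cv2.minEnclosingCircle(np.argwhere(m)[:,::-1].astype(np.float32));o.append((f,x,y));P=pts(f)[m];r.append((round(x,1),round(y,1),round(R,1),st[4],np.median(P,0).round()))
        print(nm,[x.round(1) if hasattr(x,'round') else x for x in tri(o)],r)
    except Exception as e: print(nm,e)
for f,s in((S,(163,206)),(D,(317,147))):
    m,c,st=blob(f,s,(105,120,40),(125,255,255),15);e=cv2.fitEllipse(cv2.convexHull(np.argwhere(m)[:,::-1].astype(np.int32)))
    P=pts(f);q=P[m];top=q[abs(q[:,2]-27)<4];print("lid",st,e,len(top),"bbox c",(top.min(0)+top.max(0))/2,np.ptp(top,0), plane(f,*e[0],17))
for f in(S,D):
    P=pts(f)
    for z0,c0 in((86,None),):
        k=(abs(P[...,2]-86)<4)&(np.hypot(P[...,0]-600,P[...,1]-50)<250)
        q=P[k];print("rim",len(q),(q.min(0)+q.max(0))/2,np.ptp(q,0),np.median(q,0))
a=S['p'][170:260,360:460];b=D['p'][290:400,220:360]
cv2.imwrite("pics/crop.png",np.hstack([cv2.resize(a[:,:,::-1],(400,360),interpolation=2),cv2.resize(b[:,:,::-1],(400,360),interpolation=2)]))
E
```

```text
big [array([504.6, 283.1,  40.6]), np.float64(1.6)] [(421.3, 209.7, 8.7, np.int32(205), array([517., 281.,  50.])), (289.4, 336.4, 11.7, np.int32(401), array([502., 289.,  53.]))]
small [array([449.2, 323.6,  12.1]), np.float64(1.7)] [(435.5, 203.0, 5.6, np.int32(87), array([459., 323.,  18.])), (319.7, 377.9, 8.3, np.int32(212), array([448., 327.,  21.]))]
green [array([442. , 230.2,  17.1]), np.float64(0.9)] [(391.7, 193.5, 7.7, np.int32(145), array([453., 228.,  29.])), (333.5, 323.1, 11.2, np.int32(379), array([442., 237.,  29.]))]
turq [array([555.6, 230.9,  11.8]), np.float64(1.1)] [(392.6, 234.2, 6.1, np.int32(103), array([564., 230.,  21.])), (266.0, 311.5, 7.8, np.int32(188), array([553., 236.,  21.]))]
yel [array([573.6, 295.7,  16.6]), np.float64(1.2)] [(427.0, 243.9, 9.4, np.int32(269), array([585., 293.,  27.])), (244.5, 342.5, 11.9, np.int32(421), array([570., 302.,  30.]))]
knob [array([ 553.2, -250.7,   58. ]), np.float64(0.4)] [(159.0, 187.5, 6.2, np.int32(87), array([ 557., -248.,   61.])), (317.5, 129.0, 4.6, np.int32(48), array([ 553., -248.,   61.]))]
lid [ 134  181   58   41 1571] ((162.11428833007812, 200.9830780029297), (39.054351806640625, 58.68321990966797), 77.37356567382812) 1555 bbox c [ 557.04959431 -247.87643808   26.22757965] [119.92659785 120.87961702   6.34233255] [ 552.05674256 -252.1497599    17.        ]
lid [ 292  127   50   37 1354] ((316.3009033203125, 145.12242126464844), (37.6922607421875, 51.21139907836914), 92.81489562988281) 1027 bbox c [ 553.67250344 -247.21773256   26.5798658 ] [118.33987079 121.71341581   7.10634149] [ 552.30418489 -243.10697864   17.        ]
rim 604 [666.31436039  76.21962173  85.99528188] [243.20417106 226.30732619   7.98060972] [643.06329619  53.37510404  84.99386076]
rim 518 [661.52162123  74.43226258  85.97007324] [238.60753564 227.73925676   7.93892608] [625.04760929  54.49213229  85.11431764]
```

View pics/crop.png

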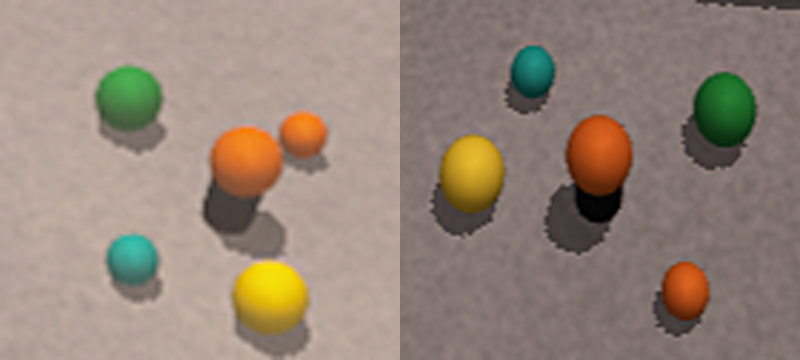

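The crop confirms it: the large orange ball sits on the black stand, and the small orange one lies on the bench. Next are the pot and the bystanders around it.

Run:
```python
from h import *
from scipy.optimize import least_squares
S=L("scene");D=L("side")
for n,f in(("S",S),("D",D)):
    P=pts(f);k=(abs(P[...,2]-86)<2.5)
    for c in((610,55),):
        q=P[k];c=np.array(c,float)
        for i in range(8):
            r=q[np.hypot(*(q[:,:2]-c).T)<62]
            s=least_squares(lambda x:np.hypot(r[:,0]-x[0],r[:,1]-x[1])-50,c,loss="soft_l1");c=s.x
        print(n,"rim",c,len(r),np.ptp(r,0))
    # floor
    k=(abs(P[...,2]-24)<3)&(np.hypot(P[...,0]-c[0],P[...,1]-c[1])<46);print("floor",k.sum(),np.median(P[k],0))
    k=(P[...,2]>15)&(np.hypot(P[...,0]-c[0],P[...,1]-c[1])>70)&(np.hypot(P[...,0]-c[0],P[...,1]-c[1])<260)
    m=k.astype(np.uint8);nn,lab,st,_=cv2.connectedComponentsWithStats(m)
    for i in range(1,nn):
        if st[i,4]>60:
            q=P[lab==i];print(st[i],q.min(0).round(),q.max(0).round())
```

```text
S rim [597.82980374  14.55073452] 303 [104.89835848 102.44688565   4.62483005]
floor 381 [571.67615097  10.81623358  23.53085596]
[220 154  31  23 537] [ 379. -162.   15.] [448. -91.  29.]
[345 164  12  11  94] [363. 125.  15.] [396. 151.  26.]
[ 154  184   39   42 1034] [ 500. -245.   15.] [ 618. -186.   63.]
[384 188  12  14 111] [438. 214.  15.] [465. 237.  37.]
[387 229  13  11 106] [550. 220.  15.] [573. 243.  27.]
[152 268  33  37 801] [ 738. -188.   15.] [ 789. -136.   53.]
[ 303  276   31   51 1183] [747.  75.  15.] [787. 123. 113.]
[ 347  289   35   51 1153] [754. 151.  15.] [798. 198. 112.]
D rim [593.93042596  14.35331184] 283 [103.00686953 106.17622898   4.55279367]
floor 234 [602.03522176 -14.81270113  23.77371338]
[291 129  48  32 792] [ 497. -246.   15.] [ 613. -186.   64.]
[213 136  24  26 471] [ 732. -189.   15.] [ 784. -135.   52.]
[356 172  33  25 608] [ 374. -163.   15.] [444. -91.  28.]
[ 165  194   30   49 1009] [734.  81.  15.] [782. 124. 112.]
[ 142  223   33   50 1106] [744. 157.  15.] [791. 199. 111.]
[369 280  20  12 165] [361. 127.  15.] [392. 152.  27.]
[258 304  16  15 166] [542. 219.  15.] [568. 245.  27.]
[322 312  19  12  73] [433. 215.  18.] [460. 236.  35.]
```

Run:
```python
from h import *
a=L("scene")['p'][170:285,225:345];b=L("side")['p'][165:265,215:335]
cv2.imwrite("pics/pot.png",np.hstack([cv2.resize(a[:,:,::-1],(400,400),interpolation=2),cv2.resize(b[:,:,::-1],(400,400),interpolation=2)]))
```

```text
(no output)
```

View pics/pot.png

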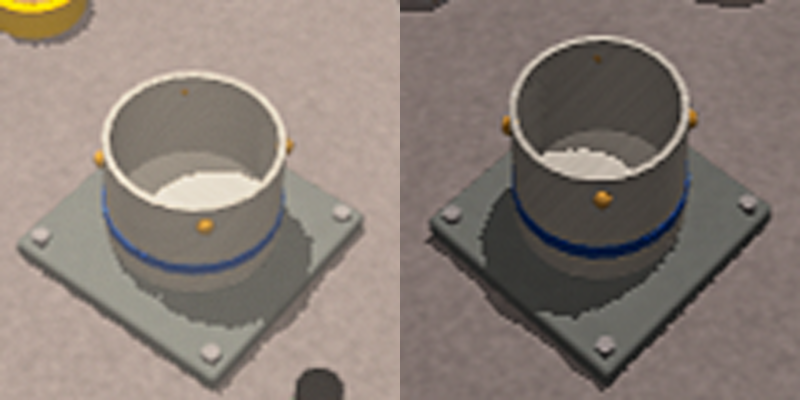

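```bash
python3 -m creep '[{"translation":[3.4,-2.5,0],"delta_rot":[0,0,0]},{"translation":[3.4,-2.5,0],"delta_rot":[0,0,0]},{"translation":[3.4,-2.5,0],"delta_rot":[0,0,0]},{"translation":[3.4,-2.5,0],"delta_rot":[0,0,0]},{"translation":[3.4,-2.5,0],"delta_rot":[0,0,0]}]' 0.3 8; python3 -m creep '[{"translation":[3.4,-2.5,0],"delta_rot":[0,0,0]},{"translation":[3.4,-2.5,0],"delta_rot":[0,0,0]},{"translation":[3.4,-2.5,0],"delta_rot":[0,0,0]},{"translation":[3.4,-2.5,0],"delta_rot":[0,0,0]},{"translation":[3.4,-2.5,0],"delta_rot":[0,0,0]}]'
```

```text
time_s: 0.57
ee_pos: [295.9, 435.9, 227.8]
ee_rot: [-108.6, 90.0, -121.3]
force: [0.6, 1.1, 0.5]
gripper_width: 61.1
time_s: 0.98
ee_pos: [464.0, 312.3, 227.8]
ee_rot: [-170.4, 90.0, 176.8]
force: [-0.0, -0.1, -0.1]
gripper_width: 59.4
```

```bash
python3 -m creep '[{"translation":[3.75,-2.78,0],"delta_rot":[0,0,0]},{"translation":[0,0,-2],"delta_rot":[0,0,0]},{"translation":[0,0,-2],"delta_rot":[0,0,0]},{"translation":[0,0,0],"delta_rot":[0,0,0]},{"translation":[0,0,0],"delta_rot":[0,0,0]}]'
cat > w.py <<'E'
import sys
from h import *
from workcell import readout,optics
from scipy.spatial.transform import Rotation as Ro
def W(name):
    s=readout.state();c=optics.camera_params("wrist");p,d=optics.grab_frame("wrist")
    cv2.imwrite(f"pics/{name}.png",p[:,:,::-1]);f=dict(p=p,d=d,**c)
    R=Ro.from_euler('xyz',s['ee_rot'],degrees=True).as_matrix()
    print("t",s['time_s'],s['ee_pos'].round(1),"tool x",R[:,0].round(3),"y",R[:,1].round(3),"F",s['force'].round(2),"w",round(s['gripper_width'],1))
    return f,s
E
python3 - <<'E'
from w import *
f,s=W("w1")
m,c,st=blob(f,(285,300),(3,150,60),(14,255,255),150)
(x,y),R=cv2.minEnclosingCircle(np.argwhere(m)[:,::-1].astype(np.float32))
print(c,st,(x,y,R),plane(f,x,y,41),np.median(pts(f)[m],0))
E
```

```text
time_s: 1.4
ee_pos: [495.6, 288.7, 187.0]
ee_rot: [-140.5, 89.8, -153.2]
force: [-0.3, -0.4, 0.4]
gripper_width: 59.2
t 1.4 [495.6 288.7 187. ] tool x [-0.003 -0.001 -1.   ] y [ 0.221  0.975 -0.002] F [-0.33 -0.38  0.37] w 59.2
[282.67830189 213.10566038] [ 263  194   38   39 1060] (282.04669189453125, 212.75961303710938, 19.42669677734375) [504.57486453 283.22062043  41.        ] [501.50701961 284.66261127  54.05226852]
```

View pics/w1.png

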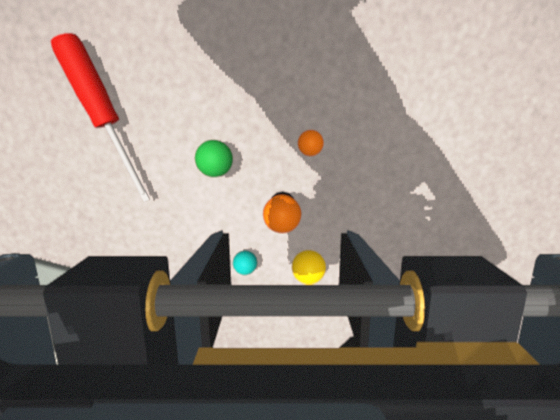

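The wrist view has the big orange ball at (282,213), giving (504.6, 283.2), which agrees with the two fixed cameras. The neighbours are clear of the jaw line.

```bash
python3 -m creep '[{"translation":[0.9,-0.55,0],"delta_rot":[0,0,0]},{"translation":[0,0,-2.5],"delta_rot":[0,0,0]},{"translation":[0,0,-2.5],"delta_rot":[0,0,0]},{"translation":[0,0,-2.5],"delta_rot":[0,0,0]},{"translation":[0,0,0],"delta_rot":[0,0,0]}]'
python3 -m creep '[{"translation":[0,0,0],"delta_rot":[0,0,0]},{"translation":[0,0,0],"delta_rot":[0,0,0]}]'
```

```text
time_s: 1.87
ee_pos: [503.4, 282.6, 109.8]
ee_rot: [-137.4, 89.6, -150.1]
force: [-1.0, -0.3, -1.1]
gripper_width: 59.1
time_s: 2.03
ee_pos: [506.6, 284.4, 115.0]
ee_rot: [40.2, 89.8, 27.4]
force: [0.6, 0.0, 0.5]
gripper_width: 59.2
```

```bash
for i in 1 2 3; do python3 -m creep '[{"translation":[0,0,0],"delta_rot":[0,0,0]}]'; done
```

```text
time_s: 2.12
ee_pos: [506.6, 284.5, 115.3]
ee_rot: [40.6, 89.7, 27.9]
force: [0.4, -0.8, 1.1]
gripper_width: 59.3
time_s: 2.2
ee_pos: [506.3, 284.2, 114.9]
ee_rot: [41.6, 89.8, 28.9]
force: [-0.9, 0.2, 0.2]
gripper_width: 59.3
time_s: 2.28
ee_pos: [505.8, 284.0, 114.3]
ee_rot: [42.1, 89.9, 29.3]
force: [0.8, 0.2, 0.9]
gripper_width: 59.2
```

```bash
python3 -m creep '[{"translation":[-0.1,-0.1,-2],"delta_rot":[0,0,0]},{"translation":[0,0,-2],"delta_rot":[0,0,0]},{"translation":[0,0,0],"delta_rot":[0,0,0]},{"translation":[0,0,0],"delta_rot":[0,0,0]},{"translation":[0,0,0],"delta_rot":[0,0,0]}]'
python3 -m creep '[{"translation":[0,0,0],"delta_rot":[0,0,0]},{"translation":[0,0,0],"delta_rot":[0,0,0]}]'
python3 - <<'E'
from w import *
f,s=W("w2")
E
```

```text
time_s: 2.7
ee_pos: [504.9, 283.0, 74.1]
ee_rot: [42.7, 89.9, 29.9]
force: [-0.5, 0.4, -0.6]
gripper_width: 59.1
time_s: 2.87
ee_pos: [505.0, 283.1, 74.2]
ee_rot: [42.7, 89.9, 29.9]
force: [0.3, 0.9, 0.0]
gripper_width: 59.5
t 2.8667 [505.  283.1  74.2] tool x [ 0.002  0.001 -1.   ] y [0.221 0.975 0.002] F [0.34 0.87 0.01] w 59.5
```

View pics/w2.png

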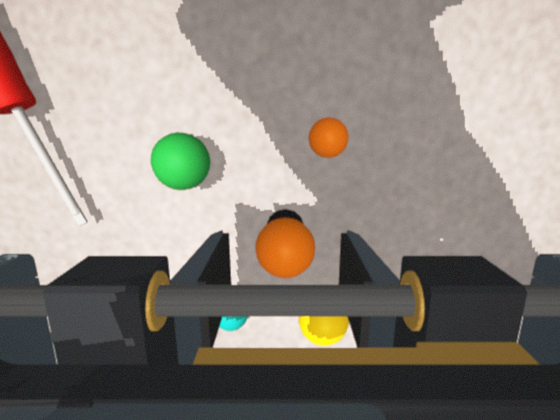

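The ball is centred between the jaws at (285,247). Going down to grip it.

```bash
python3 -m creep '[{"translation":[0,0,-1.6],"delta_rot":[0,0,0]},{"translation":[0,0,-1.6],"delta_rot":[0,0,0]},{"translation":[0,0,0],"delta_rot":[0,0,0]},{"translation":[0,0,0],"delta_rot":[0,0,0]},{"translation":[0,0,0],"delta_rot":[0,0,0]}]'
python3 -m creep '[{"translation":[0,0,0],"delta_rot":[0,0,0]},{"translation":[0,0,0],"delta_rot":[0,0,0]},{"translation":[0,0,0],"delta_rot":[0,0,0]},{"translation":[0,0,0],"delta_rot":[0,0,0]},{"translation":[0,0,0],"delta_rot":[0,0,0]}]' -1 10
python3 -m creep '[{"translation":[0,0,0],"delta_rot":[0,0,0]},{"translation":[0,0,0],"delta_rot":[0,0,0]},{"translation":[0,0,0],"delta_rot":[0,0,0]}]'
```

```text
time_s: 3.33
ee_pos: [504.8, 283.0, 41.8]
ee_rot: [43.9, 89.9, 31.2]
force: [0.3, 0.5, 0.1]
gripper_width: 59.3
time_s: 3.75
ee_pos: [504.6, 283.1, 41.5]
ee_rot: [54.5, 89.9, 41.7]
force: [0.1, 0.9, 1.9]
gripper_width: 34.9
time_s: 4.0
ee_pos: [504.6, 283.0, 41.4]
ee_rot: [53.9, 89.9, 41.2]
force: [-0.1, 2.2, 3.1]
gripper_width: 35.4
```

```bash
python3 -m creep '[{"translation":[0,0,1],"delta_rot":[0,0,0]},{"translation":[0,0,2],"delta_rot":[0,0,0]},{"translation":[0,0,2.5],"delta_rot":[0,0,0]},{"translation":[0,0,2.5],"delta_rot":[0,0,0]},{"translation":[0,0,2],"delta_rot":[0,0,0]}]'
python3 -m creep '[{"translation":[0.5,-1.5,0.5],"delta_rot":[0,0,0]},{"translation":[0.8,-2.5,0],"delta_rot":[0,0,0]},{"translation":[0.8,-2.5,0],"delta_rot":[0,0,0]},{"translation":[0.8,-2.5,0],"delta_rot":[0,0,0]},{"translation":[0.8,-2.5,0],"delta_rot":[0,0,0]}]'
python3 -m creep '[{"translation":[0.8,-2.5,0],"delta_rot":[0,0,0]},{"translation":[0.8,-2.5,0],"delta_rot":[0,0,0]},{"translation":[0.8,-2.5,0],"delta_rot":[0,0,0]},{"translation":[0.8,-2.5,0],"delta_rot":[0,0,0]},{"translation":[0.8,-2.5,0],"delta_rot":[0,0,0]}]'
python3 -m creep '[{"translation":[0.6,-1.5,0],"delta_rot":[0,0,0]},{"translation":[0,0,0],"delta_rot":[0,0,0]},{"translation":[0,0,0],"delta_rot":[0,0,0]},{"translation":[0,0,0],"delta_rot":[0,0,0]},{"translation":[0,0,0],"delta_rot":[0,0,0]}]'
python3 - <<'E'
from w import *
f,s=W("w3")
E
```

```text
time_s: 4.42
ee_pos: [504.2, 282.4, 142.9]
ee_rot: [-17.3, 90.0, -30.1]
force: [0.7, 0.5, -0.4]
gripper_width: 35.0
time_s: 4.83
ee_pos: [540.8, 166.2, 146.2]
ee_rot: [-131.2, 89.9, -143.9]
force: [0.7, 0.9, -1.1]
gripper_width: 35.3
time_s: 5.25
ee_pos: [580.8, 41.1, 146.1]
ee_rot: [-151.5, 89.9, -164.2]
force: [0.1, -0.4, -0.1]
gripper_width: 35.0
time_s: 5.67
ee_pos: [586.6, 28.6, 146.0]
ee_rot: [168.6, 90.0, 155.9]
force: [0.4, -0.2, -0.4]
gripper_width: 34.7
t 5.6667 [586.6  28.6 146. ] tool x [-0.001  0.    -1.   ] y [0.22  0.976 0.   ] F [ 0.36 -0.17 -0.44] w 34.7
```

View pics/w3.png

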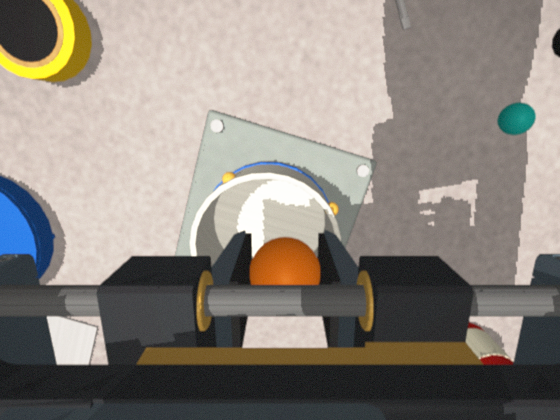

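The ball is held at (285,270) and the pot rim arc is visible to its upper left. I'll refine the rim centre from this view.

```bash
cat > rim.py <<'E'
from w import *
from scipy.optimize import least_squares
def rim(f,z=86,rmin=47.5,rmax=53,c=(596,14.5)):
    P=pts(f);q=P[(abs(P[...,2]-z)<1.5)];c=np.array(c,float)
    for i in range(8):
        rr=np.hypot(*(q[:,:2]-c).T);r=q[(rr<58)&(rr>42)]
        c=least_squares(lambda x:np.hypot(r[:,0]-x[0],r[:,1]-x[1])-50,c,loss="soft_l1").x
    print("rim",c.round(1),len(r),np.median(r[:,2]))
E
python3 - <<'E'
from rim import *
f,s=W("w4");rim(f)
E
```

```text
t 5.7167 [586.7  28.7 146. ] tool x [-0.001  0.    -1.   ] y [0.22  0.976 0.   ] F [-0.51  0.04 -0.2 ] w 35.3
rim [594.8  12.5] 1219 85.5430931003268
```

```bash
python3 -m creep '[{"translation":[0.86,-1.53,0],"delta_rot":[0,0,0]},{"translation":[0,0,-1.5],"delta_rot":[0,0,0]},{"translation":[0,0,-1.5],"delta_rot":[0,0,0]},{"translation":[0,0,0],"delta_rot":[0,0,0]},{"translation":[0,0,0],"delta_rot":[0,0,0]}]'
python3 - <<'E'
from rim import *
f,s=W("w5");rim(f)
E
```

```text
time_s: 6.18
ee_pos: [595.1, 13.0, 115.5]
ee_rot: [-171.6, 89.9, 175.7]
force: [0.7, 0.1, -0.4]
gripper_width: 35.3
t 6.1833 [595.1  13.  115.5] tool x [-0.002  0.    -1.   ] y [ 0.22   0.975 -0.   ] F [ 0.73  0.12 -0.42] w 35.3
rim [594.6  12.5] 2189 85.54654849662461
```

View pics/w5.png

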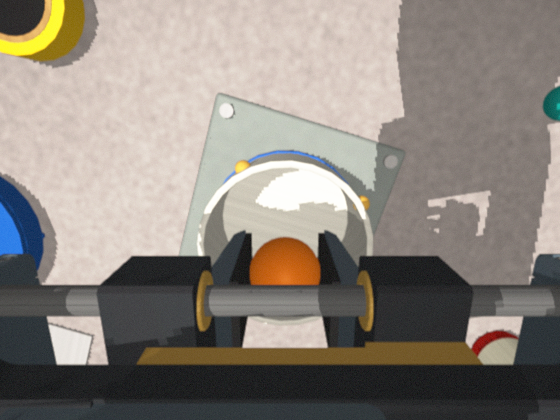

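The ball is centred over the pot mouth, with the rim symmetric about it.

```bash
python3 -m creep '[{"translation":[0,0,-1.5],"delta_rot":[0,0,0]},{"translation":[0,0,-1.5],"delta_rot":[0,0,0]},{"translation":[0,0,-1.5],"delta_rot":[0,0,0]},{"translation":[0,0,-1.5],"delta_rot":[0,0,0]},{"translation":[0,0,-0.5],"delta_rot":[0,0,0]}]'
python3 -m creep '[{"translation":[0,0,0],"delta_rot":[0,0,0]},{"translation":[0,0,0],"delta_rot":[0,0,0]},{"translation":[0,0,-0.3],"delta_rot":[0,0,0]},{"translation":[0,0,0],"delta_rot":[0,0,0]},{"translation":[0,0,0],"delta_rot":[0,0,0]}]'
```

```text
time_s: 6.65
ee_pos: [595.2, 12.7, 50.1]
ee_rot: [-171.7, 89.9, 175.5]
force: [-0.1, -0.1, -1.0]
gripper_width: 35.5
time_s: 7.07
ee_pos: [596.2, 12.4, 48.7]
ee_rot: [17.5, 89.9, 4.8]
force: [-0.1, -0.4, -1.4]
gripper_width: 35.0
```

```bash
python3 -m creep '[{"translation":[0,0,-0.2],"delta_rot":[0,0,0]},{"translation":[0,0,0],"delta_rot":[0,0,0]},{"translation":[0,0,-0.2],"delta_rot":[0,0,0]},{"translation":[0,0,0],"delta_rot":[0,0,0]},{"translation":[0,0,0],"delta_rot":[0,0,0]}]'
python3 -m creep '[{"translation":[0,0,-0.1],"delta_rot":[0,0,0]},{"translation":[0,0,0],"delta_rot":[0,0,0]},{"translation":[0,0,0],"delta_rot":[0,0,0]}]'
python3 -m creep '[{"translation":[0,0,0],"delta_rot":[0,0,0]},{"translation":[0,0,0],"delta_rot":[0,0,0]}]'
```

```text
time_s: 7.48
ee_pos: [595.7, 12.4, 43.8]
ee_rot: [-178.2, 90.0, 169.0]
force: [0.4, 0.9, -0.5]
gripper_width: 35.1
time_s: 7.73
ee_pos: [595.8, 12.4, 42.9]
ee_rot: [163.8, 90.0, 151.0]
force: [-0.1, 0.1, -0.0]
gripper_width: 35.3
time_s: 7.9
ee_pos: [595.9, 12.4, 43.0]
ee_rot: [51.3, 90.0, 38.6]
force: [-0.4, -0.4, -0.9]
gripper_width: 35.2
```

```bash
for i in 1 2; do python3 -m creep '[{"translation":[0,0,-0.05],"delta_rot":[0,0,0]},{"translation":[0,0,0],"delta_rot":[0,0,0]},{"translation":[0,0,0],"delta_rot":[0,0,0]}]'; done; for i in 1 2 3; do python3 -m creep '[{"translation":[0,0,0],"delta_rot":[0,0,0]}]' | grep -E "force|pos"; done
```

```text
time_s: 8.15
ee_pos: [595.8, 12.4, 42.5]
ee_rot: [70.4, 90.0, 57.6]
force: [0.3, -0.5, -0.9]
gripper_width: 35.3
time_s: 8.4
ee_pos: [596.0, 12.3, 42.3]
ee_rot: [19.4, 90.0, 6.6]
force: [-0.6, -0.6, 1.3]
gripper_width: 35.0
ee_pos: [596.0, 12.3, 42.3]
force: [-0.7, -0.5, 2.8]
ee_pos: [596.0, 12.4, 42.2]
force: [-0.2, -0.3, 3.0]
ee_pos: [596.0, 12.3, 42.2]
force: [0.1, -0.3, 4.0]
```

```bash
python3 -m creep '[{"translation":[0,0,0],"delta_rot":[0,0,0]},{"translation":[0,0,0],"delta_rot":[0,0,0]},{"translation":[0,0,0],"delta_rot":[0,0,0]},{"translation":[0,0,0],"delta_rot":[0,0,0]},{"translation":[0,0,0],"delta_rot":[0,0,0]}]' 0.0
python3 -m creep '[{"translation":[0,0,0.5],"delta_rot":[0,0,0]},{"translation":[0,0,1],"delta_rot":[0,0,0]},{"translation":[0,0,1.5],"delta_rot":[0,0,0]},{"translation":[0,0,2],"delta_rot":[0,0,0]},{"translation":[0,0,2.5],"delta_rot":[0,0,0]}]'
python3 -m creep '[{"translation":[0,0,2.5],"delta_rot":[0,0,0]},{"translation":[0,0,2.5],"delta_rot":[0,0,0]},{"translation":[0,0,2.5],"delta_rot":[0,0,0]},{"translation":[0,-2,0],"delta_rot":[0,0,0]},{"translation":[0,-2.5,0],"delta_rot":[0,0,0]}]'
python3 - <<'E'
from rim import *
f,s=W("w6");rim(f)
p,d=optics.grab_frame("scene");cv2.imwrite("pics/s1.png",p[:,:,::-1])
E
```

```text
time_s: 9.07
ee_pos: [595.7, 12.4, 41.8]
ee_rot: [-178.0, 90.0, 169.3]
force: [0.2, 0.3, -0.5]
gripper_width: 45.8
time_s: 9.48
ee_pos: [595.1, 12.4, 117.6]
ee_rot: [-170.5, 89.9, 176.8]
force: [-0.8, -0.3, -0.2]
gripper_width: 45.7
time_s: 9.9
ee_pos: [597.0, -31.8, 195.4]
ee_rot: [14.0, 89.7, 1.4]
force: [-0.7, -0.9, -1.7]
gripper_width: 45.5
t 9.9 [597.  -31.8 195.4] tool x [ 0.006  0.    -1.   ] y [0.218 0.976 0.001] F [-0.75 -0.91 -1.68] w 45.5
rim [594.6  12.3] 1581 85.57125381753107
```

View pics/w6.png

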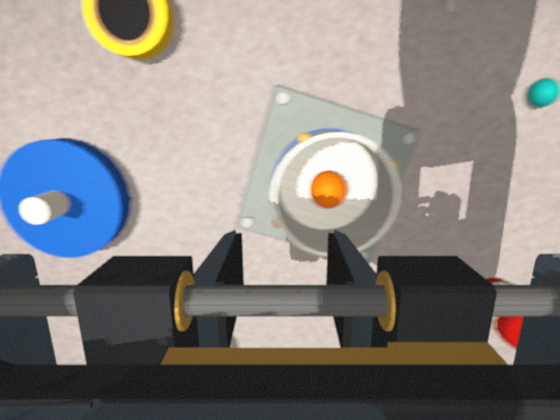

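View pics/s1.png

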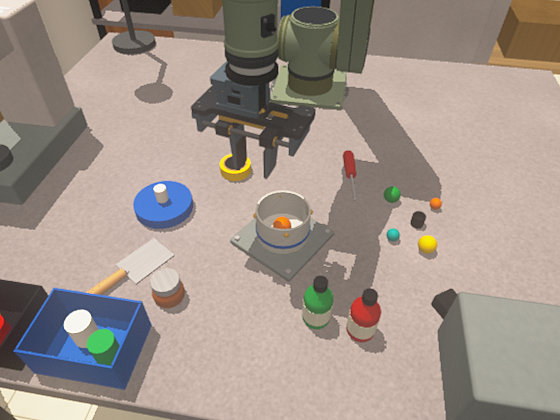

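The ball rests inside the pot (328,188 in the wrist view; 282,225 in the scene). On to the lid.

```bash
python3 -m creep '[{"translation":[-0.5,-2.7,-0.5],"delta_rot":[0,0,0]},{"translation":[-0.5,-2.7,0],"delta_rot":[0,0,0]},{"translation":[-0.5,-2.7,0],"delta_rot":[0,0,0]},{"translation":[-0.5,-2.7,0],"delta_rot":[0,0,0]},{"translation":[-0.5,-2.7,0],"delta_rot":[0,0,0]}]' 0.3
python3 -m creep '[{"translation":[-0.5,-2.7,0],"delta_rot":[0,0,0]},{"translation":[-0.5,-2.7,0],"delta_rot":[0,0,0]},{"translation":[-0.7,-2,0],"delta_rot":[0,0,0]},{"translation":[0,0,0],"delta_rot":[0,0,0]},{"translation":[0,0,0],"delta_rot":[0,0,0]}]'
cat > lid.py <<'E'
from w import *
from scipy.optimize import least_squares
def lid(f,z=27,c=(555,-247)):
    P=pts(f);hsv=cv2.cvtColor(f['p'],cv2.COLOR_RGB2HSV)
    m=cv2.inRange(hsv,(105,120,40),(125,255,255))>0
    q=P[m&(abs(P[...,2]-z)<3)];q=q[np.hypot(*(q[:,:2]-np.array(c)).T)<75]
    h=cv2.convexHull(q[:,:2].astype(np.float32))[:,0]
    r=least_squares(lambda x:np.hypot(h[:,0]-x[0],h[:,1]-x[1])-60.5,c,loss="soft_l1");print("disc",r.x.round(1),np.median(q[:,2]).round(1),len(q))
    k=(hsv[...,1]<60)&(hsv[...,2]>140)&(P[...,2]>z+15)&(P[...,2]<z+45)&(np.hypot(P[...,0]-c[0],P[...,1]-c[1])<30)
    if k.sum(): 
        q=P[k];t=q[q[:,2]>q[:,2].max()-3];print("knob top",((t.min(0)+t.max(0))/2).round(1),np.ptp(t,0).round(1),len(t))
E
python3 - <<'E'
from lid import *
f,s=W("w7");lid(f)
E
```

```text
time_s: 10.42
ee_pos: [570.5, -168.2, 187.6]
ee_rot: [52.2, 90.0, 39.5]
force: [0.0, 0.4, -0.3]
gripper_width: 59.0
time_s: 10.83
ee_pos: [553.6, -241.9, 187.4]
ee_rot: [74.1, 89.9, 61.2]
force: [-0.5, -0.4, 0.3]
gripper_width: 59.1
t 10.8333 [ 553.6 -241.9  187.4] tool x [ 0.     0.001 -1.   ] y [0.223 0.975 0.001] F [-0.53 -0.36  0.29] w 59.1
disc [ 554.5 -249.5] 26.1 10835
knob top [ 554.2 -249.4   62.4] [23.3 22.7  3. ] 483
```

View pics/w7.png

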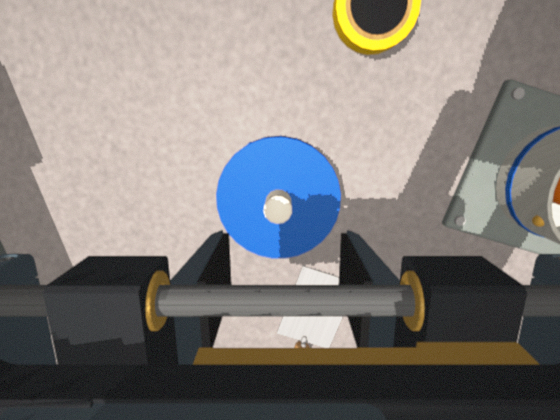

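```bash
python3 -m creep '[{"translation":[0.08,-0.76,0],"delta_rot":[0,0,0]},{"translation":[0,0,-2.5],"delta_rot":[0,0,0]},{"translation":[0,0,-2.5],"delta_rot":[0,0,0]},{"translation":[0,0,-2.5],"delta_rot":[0,0,0]},{"translation":[0,0,-1.5],"delta_rot":[0,0,0]}]'
python3 -m creep '[{"translation":[0,0,0],"delta_rot":[0,0,0]},{"translation":[0,0,0],"delta_rot":[0,0,0]},{"translation":[0,0,0],"delta_rot":[0,0,0]},{"translation":[0,0,0],"delta_rot":[0,0,0]},{"translation":[0,0,0],"delta_rot":[0,0,0]}]'
python3 - <<'E'
from lid import *
f,s=W("w8");lid(f)
E
```

```text
time_s: 11.3
ee_pos: [554.0, -247.8, 94.6]
ee_rot: [162.1, 89.8, 149.4]
force: [0.1, -0.2, -0.4]
gripper_width: 59.0
time_s: 11.72
ee_pos: [555.5, -249.5, 98.5]
ee_rot: [-10.5, 89.8, -23.2]
force: [0.9, 0.8, 0.0]
gripper_width: 58.8
t 11.7167 [ 555.5 -249.5   98.5] tool x [ 0.003 -0.001 -1.   ] y [ 0.221  0.975 -0.001] F [0.86 0.78 0.03] w 58.8
disc [ 554.7 -249.3] 26.1 16902
knob top [ 553.8 -249.4   62.6] [23.4 23.5  3. ] 899
```

View pics/w8.png

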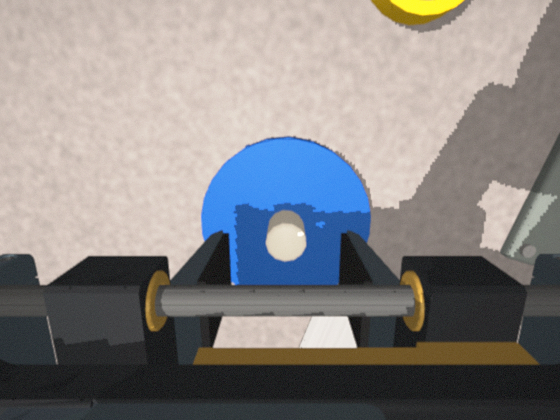

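The knob is centred between the jaws at (286,240). Going down to grip it.

```bash
python3 -m creep '[{"translation":[-0.08,0,-1.5],"delta_rot":[0,0,0]},{"translation":[0,0,-1.5],"delta_rot":[0,0,0]},{"translation":[0,0,-1.2],"delta_rot":[0,0,0]},{"translation":[0,0,-0.6],"delta_rot":[0,0,0]},{"translation":[0,0,0],"delta_rot":[0,0,0]}]'
python3 -m creep '[{"translation":[0,0,0],"delta_rot":[0,0,0]},{"translation":[0,0,0],"delta_rot":[0,0,0]},{"translation":[0,0,0],"delta_rot":[0,0,0]},{"translation":[0,0,0],"delta_rot":[0,0,0]}]'
```

```text
time_s: 12.18
ee_pos: [553.2, -249.0, 48.1]
ee_rot: [164.5, 89.9, 151.7]
force: [-0.7, 0.4, 0.3]
gripper_width: 59.4
time_s: 12.52
ee_pos: [554.2, -249.5, 49.8]
ee_rot: [-8.9, 89.9, -21.7]
force: [0.9, 0.4, -0.2]
gripper_width: 58.9
```

```bash
python3 -m creep '[{"translation":[0,0,-0.45],"delta_rot":[0,0,0]},{"translation":[0,0,0],"delta_rot":[0,0,0]},{"translation":[0,0,0],"delta_rot":[0,0,0]}]'
python3 -m creep '[{"translation":[0,0,0],"delta_rot":[0,0,0]},{"translation":[0,0,0],"delta_rot":[0,0,0]},{"translation":[0,0,0],"delta_rot":[0,0,0]},{"translation":[0,0,0],"delta_rot":[0,0,0]},{"translation":[0,0,0],"delta_rot":[0,0,0]}]' -1 55
python3 -m creep '[{"translation":[0,0,0],"delta_rot":[0,0,0]},{"translation":[0,0,0],"delta_rot":[0,0,0]},{"translation":[0,0,0],"delta_rot":[0,0,0]},{"translation":[0,0,0],"delta_rot":[0,0,0]}]'
```

```text
time_s: 12.77
ee_pos: [553.6, -249.1, 44.2]
ee_rot: [159.3, 90.0, 146.5]
force: [-0.3, 0.2, 0.9]
gripper_width: 59.1
time_s: 13.18
ee_pos: [553.8, -249.2, 44.5]
ee_rot: [55.5, 90.0, 42.7]
force: [0.4, -0.1, 0.0]
gripper_width: 29.0
time_s: 13.52
ee_pos: [553.8, -249.3, 44.5]
ee_rot: [56.1, 90.0, 43.4]
force: [-0.3, 0.2, 0.9]
gripper_width: 24.5
```

```bash
python3 -m creep '[{"translation":[0,0,1],"delta_rot":[0,0,0]},{"translation":[0,0,2.5],"delta_rot":[0,0,0]},{"translation":[0,0,3],"delta_rot":[0,0,0]},{"translation":[0,0,3],"delta_rot":[0,0,0]},{"translation":[0,0,2.5],"delta_rot":[0,0,0]}]'
python3 -m creep '[{"translation":[0.2,1.2,0],"delta_rot":[0,0,0]},{"translation":[0.4,2.5,0],"delta_rot":[0,0,0]},{"translation":[0.4,2.5,0],"delta_rot":[0,0,0]},{"translation":[0.4,2.5,0],"delta_rot":[0,0,0]},{"translation":[0.4,2.5,0],"delta_rot":[0,0,0]}]'
python3 -m creep '[{"translation":[0.4,2.5,0],"delta_rot":[0,0,0]},{"translation":[0.4,2.5,0],"delta_rot":[0,0,0]},{"translation":[0.4,2.5,0],"delta_rot":[0,0,0]},{"translation":[0.4,2.5,0],"delta_rot":[0,0,0]},{"translation":[0.4,2.5,0],"delta_rot":[0,0,0]}]'
python3 -m creep '[{"translation":[0.2,1.2,0],"delta_rot":[0,0,0]},{"translation":[0,0,0],"delta_rot":[0,0,0]},{"translation":[0,0,0],"delta_rot":[0,0,0]},{"translation":[0,0,0],"delta_rot":[0,0,0]},{"translation":[0,0,0],"delta_rot":[0,0,0]}]'
python3 - <<'E'
from rim import *
from lid import lid
f,s=W("w9");rim(f);e=s['ee_pos'];lid(f,e[2]-17,(e[0],e[1]))
E
```

```text
time_s: 13.93
ee_pos: [554.1, -249.3, 167.1]
ee_rot: [-7.5, 89.9, -20.3]
force: [-1.2, -0.8, -1.3]
gripper_width: 23.7
time_s: 14.35
ee_pos: [571.3, -135.7, 164.2]
ee_rot: [161.3, 89.9, 148.5]
force: [0.4, 1.0, -0.5]
gripper_width: 23.7
time_s: 14.77
ee_pos: [591.3, -10.6, 164.1]
ee_rot: [178.9, 89.9, 166.1]
force: [0.2, -0.3, -1.9]
gripper_width: 24.1
time_s: 15.18
ee_pos: [593.6, -1.6, 164.4]
ee_rot: [-113.2, 90.0, -126.1]
force: [0.4, 0.4, -1.0]
gripper_width: 23.5
t 15.1833 [593.6  -1.6 164.4] tool x [-0. -0. -1.] y [ 0.222  0.975 -0.   ] F [ 0.36  0.42 -0.96] w 23.5
rim [593.7  12.7] 117 85.6706672441061
disc [594.3  -2.5] 145.9 18188
knob top [587.9  -1.8 182.7] [12.1 21.8  3. ] 556
```

View pics/w9.png

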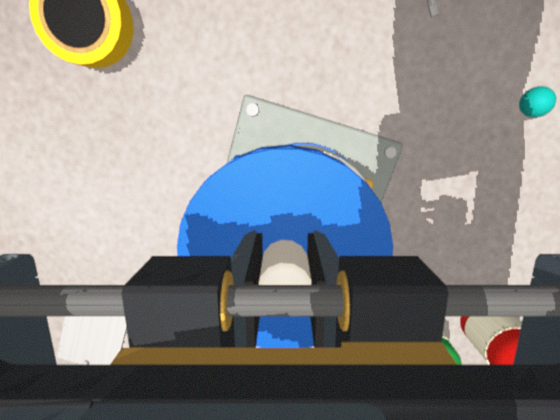

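```bash
python3 -m creep '[{"translation":[0.05,1.45,0],"delta_rot":[0,0,0]},{"translation":[0,0,-1.5],"delta_rot":[0,0,0]},{"translation":[0,0,-1.2],"delta_rot":[0,0,0]},{"translation":[0,0,0],"delta_rot":[0,0,0]},{"translation":[0,0,0],"delta_rot":[0,0,0]}]'
python3 -m creep '[{"translation":[0,0,0],"delta_rot":[0,0,0]},{"translation":[0,0,0],"delta_rot":[0,0,0]},{"translation":[0,0,0],"delta_rot":[0,0,0]}]'
python3 - <<'E'
from rim import *
from lid import lid
f,s=W("w10");e=s['ee_pos'];lid(f,e[2]-17,(e[0],e[1]))
o=[]
for n in("scene","side"):
    p,d=optics.grab_frame(n);g=dict(p=p,d=d,**optics.camera_params(n));lid(g,e[2]-17,(e[0],e[1]))
    o.append(cv2.resize(p[150:270,215:375] if n=="scene" else p[125:245,195:355],(400,300),interpolation=2))
cv2.imwrite("pics/c10.png",np.hstack(o)[:,:,::-1])
E
```

```text
time_s: 15.65
ee_pos: [593.9, 14.3, 137.1]
ee_rot: [-176.8, 89.9, 170.5]
force: [0.8, 0.5, -0.8]
gripper_width: 24.0
time_s: 15.9
ee_pos: [594.8, 14.2, 138.3]
ee_rot: [17.7, 89.9, 4.9]
force: [0.7, 0.4, -1.7]
gripper_width: 23.9
t 15.9 [594.8  14.2 138.3] tool x [ 0.002  0.    -1.   ] y [0.221 0.975 0.   ] F [ 0.73  0.4  -1.75] w 23.9
disc [595.6  13.2] 119.8 18076
knob top [589.3  13.9 155.9] [12.7 22.5  3. ] 725
disc [598.5  15.4] 119.8 1591
knob top [583.7   6.7 160.9] [0. 0. 0.] 1
disc [593.6  14.9] 119.8 1420
knob top [582.8  15.6 156.4] [0.3 1.1 1.4] 2
```

View pics/c10.png

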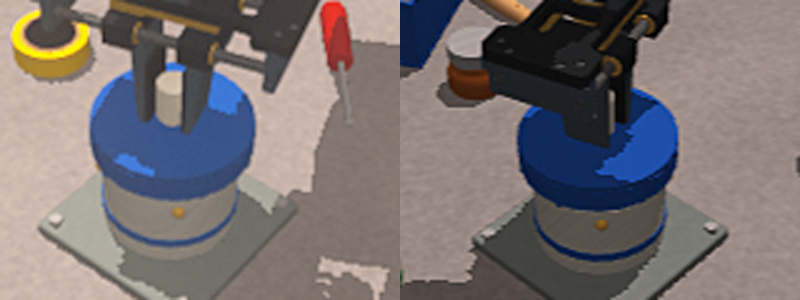

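All three cameras put the lid disc about (+0.5, +0.8) mm off the rim centre. I'll correct that and lower the lid.

```bash
python3 -m creep '[{"translation":[-0.05,-0.08,-0.3],"delta_rot":[0,0,0]},{"translation":[0,0,0],"delta_rot":[0,0,0]},{"translation":[0,0,-0.3],"delta_rot":[0,0,0]},{"translation":[0,0,0],"delta_rot":[0,0,0]},{"translation":[0,0,0],"delta_rot":[0,0,0]}]'
python3 -m creep '[{"translation":[0,0,-0.2],"delta_rot":[0,0,0]},{"translation":[0,0,0],"delta_rot":[0,0,0]},{"translation":[0,0,-0.2],"delta_rot":[0,0,0]},{"translation":[0,0,0],"delta_rot":[0,0,0]},{"translation":[0,0,0],"delta_rot":[0,0,0]}]'
```

```text
time_s: 16.47
ee_pos: [593.6, 13.5, 131.2]
ee_rot: [-173.3, 90.0, 173.9]
force: [0.1, 0.1, -1.1]
gripper_width: 23.9
time_s: 16.88
ee_pos: [593.7, 13.5, 127.3]
ee_rot: [174.7, 90.0, 161.9]
force: [-1.0, -0.0, -1.8]
gripper_width: 24.1
```

```bash
python3 -m creep '[{"translation":[0.05,0,-0.2],"delta_rot":[0,0,0]},{"translation":[0,0,0],"delta_rot":[0,0,0]},{"translation":[0,0,-0.2],"delta_rot":[0,0,0]},{"translation":[0,0,0],"delta_rot":[0,0,0]},{"translation":[0,0,0],"delta_rot":[0,0,0]}]'
python3 -m creep '[{"translation":[0,0,-0.2],"delta_rot":[0,0,0]},{"translation":[0,0,0],"delta_rot":[0,0,0]},{"translation":[0,0,0],"delta_rot":[0,0,0]}]'
python3 -m creep '[{"translation":[0,0,-0.2],"delta_rot":[0,0,0]},{"translation":[0,0,0],"delta_rot":[0,0,0]},{"translation":[0,0,0],"delta_rot":[0,0,0]}]'
```

```text
time_s: 17.3
ee_pos: [594.2, 13.5, 123.3]
ee_rot: [178.3, 90.0, 165.6]
force: [0.2, -0.4, -0.4]
gripper_width: 23.7
time_s: 17.55
ee_pos: [594.2, 13.5, 121.4]
ee_rot: [165.4, 90.0, 152.6]
force: [0.3, -0.2, -0.8]
gripper_width: 24.0
time_s: 17.8
ee_pos: [594.4, 13.4, 119.8]
ee_rot: [-4.2, 90.0, -16.9]
force: [-0.6, -0.8, 2.4]
gripper_width: 24.0
```

Contact came at z ≈ 119.8, as expected for the catches. Pressing on.

```bash
for i in 1 2 3 4 5; do python3 -m creep '[{"translation":[0,0,-0.15],"delta_rot":[0,0,0]},{"translation":[0,0,0],"delta_rot":[0,0,0]}]'|grep -E "pos|force|width"; done
```

```text
ee_pos: [594.4, 13.4, 118.2]
force: [-1.2, -0.1, 3.1]
gripper_width: 24.2
ee_pos: [594.4, 13.4, 116.7]
force: [-0.6, -0.4, 3.7]
gripper_width: 24.0
ee_pos: [594.5, 13.4, 115.2]
force: [-0.7, 0.4, 5.7]
gripper_width: 24.3
ee_pos: [594.6, 13.4, 114.0]
force: [-1.6, -0.9, 5.9]
gripper_width: 24.2
ee_pos: [595.1, 13.4, 113.3]
force: [0.2, 0.2, 8.8]
gripper_width: 23.8
```

```bash
for i in 1 2 3 4 5 6; do python3 -m creep '[{"translation":[0,0,-0.1],"delta_rot":[0,0,0]},{"translation":[0,0,0],"delta_rot":[0,0,0]}]'|grep -E "pos|force|width"; done
```

```text
ee_pos: [595.3, 13.4, 113.0]
force: [-2.0, -0.1, 12.5]
gripper_width: 23.8
ee_pos: [595.4, 13.4, 112.3]
force: [-2.1, -0.0, 12.2]
gripper_width: 24.0
ee_pos: [595.3, 13.4, 111.1]
force: [-2.6, -0.6, 11.4]
gripper_width: 23.7
ee_pos: [594.9, 13.4, 109.3]
force: [-1.9, -0.3, 7.1]
gripper_width: 23.8
ee_pos: [594.4, 13.5, 107.1]
force: [-0.3, -0.7, 2.5]
gripper_width: 23.6
ee_pos: [594.4, 13.5, 105.9]
force: [-1.5, 0.1, 4.1]
gripper_width: 23.8
```

It clicked: the force fell from 12.5 to 2.5 N. I'll keep pressing down to the stop.

```bash
for i in 1 2 3 4 5 6; do python3 -m creep '[{"translation":[0,0,-0.1],"delta_rot":[0,0,0]},{"translation":[0,0,0],"delta_rot":[0,0,0]}]'|grep -E "pos|force|width"; done
```

```text
ee_pos: [594.4, 13.5, 104.9]
force: [-1.3, -1.1, 4.4]
gripper_width: 24.1
ee_pos: [594.4, 13.5, 104.0]
force: [-1.9, -0.9, 5.4]
gripper_width: 24.1
ee_pos: [594.4, 13.5, 103.2]
force: [-1.8, 0.3, 5.8]
gripper_width: 24.0
ee_pos: [594.4, 13.5, 103.0]
force: [-1.8, -0.4, 9.6]
gripper_width: 23.9
ee_pos: [594.5, 13.5, 103.0]
force: [-4.8, -0.6, 15.7]
gripper_width: 24.0
ee_pos: [594.5, 13.5, 102.9]
force: [-5.7, 0.2, 20.4]
gripper_width: 23.8
```

```bash
python3 -m creep '[{"translation":[0,0,-0.05],"delta_rot":[0,0,0]},{"translation":[0,0,0],"delta_rot":[0,0,0]},{"translation":[0,0,0],"delta_rot":[0,0,0]},{"translation":[0,0,0],"delta_rot":[0,0,0]},{"translation":[0,0,0],"delta_rot":[0,0,0]}]'
python3 - <<'E'
from rim import *
from lid import lid
f,s=W("w11");e=s['ee_pos'];o=[]
fs=[f]
for n in("scene","side"):
    p,d=optics.grab_frame(n);g=dict(p=p,d=d,**optics.camera_params(n));fs.append(g)
    o.append(cv2.resize(p[150:270,215:375] if n=="scene" else p[125:245,195:355],(400,300),interpolation=2))
cv2.imwrite("pics/c11.png",np.hstack(o)[:,:,::-1])
for g in fs:
    lid(g,85,(594.5,13.5));P=pts(g);m=cv2.inRange(cv2.cvtColor(g['p'],cv2.COLOR_RGB2HSV),(105,120,40),(125,255,255))>0
    q=P[m&(abs(P[...,2]-85)<4)&(np.hypot(P[...,0]-594.5,P[...,1]-13.5)<55)]
    c,*_=np.linalg.lstsq(np.c_[q[:,:2]-[594.5,13.5],np.ones(len(q))],q[:,2],rcond=None);print("plane tilt deg",np.degrees(c[:2]).round(2),c[2].round(2))
E
```

```text
time_s: 21.05
ee_pos: [594.5, 13.5, 102.9]
ee_rot: [14.4, 89.9, 1.7]
force: [-7.1, -0.7, 22.5]
gripper_width: 23.9
t 21.05 [594.5  13.5 102.9] tool x [ 0.002  0.    -1.   ] y [0.221 0.975 0.001] F [-7.12 -0.73 22.55] w 23.9
disc [595.1  12.5] 84.6 18336
knob top [588.7  13.6 120.8] [12.8 21.9  3. ] 696
plane tilt deg [-0.05  0.02] 84.57
disc [598.4  14.1] 84.5 1660
knob top [598.2  11.  120.8] [20.5 17.5  2.9] 53
plane tilt deg [0.26 0.06] 84.45
disc [594.2  13.9] 84.6 1440
plane tilt deg [-0.1  -0.03] 84.62
```

View pics/c11.png

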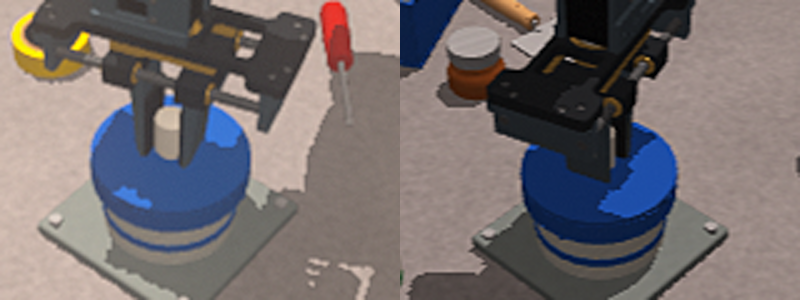

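The disc is level (tilt 0.3° or less in all views). Its top reads 84.6 mm against 85 mm expected for fully home, and the push holds at 22 N. Handing in.

Run:
```python
from workcell import readout,env
s=readout.state();print(s['time_s'],s['force'].round(1),s['ee_pos'].round(1));print(env.job_done())
```

```text
21.2 [-6.1  0.3 22.1] [594.5  13.5 102.9]
the job is handed in; nothing more can be done
None
```

I lowered the large orange ball until it touched the pot floor (3–4 N felt) and let go of it. I then put the blue lid on and pressed it past its click to the stop, and handed the job in at 21.2 s with the arm still holding it down.

- **Click:** the force fell from about 12.5 N to 2.5 N, then the lid went on down until it stopped moving at tool height 102.9 mm. I had worked out about 102.5 mm for fully home with the pot on its stop.
- **Last checks:** the push was steady at about 22 N. The disc top read 84.6 mm (85 mm expected), with a tilt of 0.05–0.3° across the three cameras, so the lid looks flush.
- **Disagreements:** the cameras differed by 2–4 mm on absolute positions, so I centred the lid from relative measurements. A sideways force of 6–7 N remained during the final hold.
- **Not checked:** I could not read the pot's travel directly; it is inferred from the lid height and the force. I saw no contact with the other items, but I did not measure them again at the end.

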